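# Lock the tool chest: turn the slotted disc, push the bar through

### The arm

A 6-joint arm with a two-finger parallel gripper is mounted at the origin on the work surface. World frame = base frame: x ahead of the robot, y to its left, z up, the work surface at z = 0. Lengths are in m, angles in rad, forces in N, time in s.
With the tool pointing down it reaches from about 0.375 to 0.925 m from the base axis. Payload 5.7 kg.
Tool frame: the origin (TCP) lies on the centre line of the jaws, within the pads' length; the fingertips stand 17 mm ahead of it and the grasp point (between the pads) lies 2 mm behind it; z points along the fingers, y is the line along which they close (so a half turn about z gives the same grasp; the last joint's range is limited). The gripper opens to 88 mm and grips with 3 to 60 N. Pads are 20 mm wide; open, the fingers measure 115 mm over their backs; the gripper's body (75 mm by 178 mm) begins 61 mm behind the grasp point.
Start: joints at [1.039, 0.359, 1.51, -0, 1.272, -0.115], TCP at [0.243, 0.549, 0.24] pointing down, gripper open.
Joint ranges: [-2.97, 2.97], [-1.01, 2.36], [0.21, 2.38], [-0.96, 4.11], [0.2, 2.71], [-2.98, 2.98]. Speed limits (rad/s): [2.39, 2.39, 3.14, 3.14, 3.14, 3.14].

### API

Orientations are given as a unit quaternion [w, x, y, z].
In Python, from rig import manip gives the robot as it stands. Calls block until the motion is done:
- manip.move_ptp(position, orientation): joint-space move of the TCP to a pose.
- manip.move_l(position, attitude=None, speed=0.15): straight line of the TCP; attitude=None keeps the orientation; speed is the mean speed in m/s.
- manip.move_joints(angles): joint-space move.
- manip.grip(opening): opening from 0.0 (shut) to 1.0 (fully open); the grip force is fixed at half the most; returns when the fingers have stopped.
- manip.hold(seconds).
- manip.inverse_kinematics(position, orientation): joint angles nearest the present ones, or None.
- manip.read_state(): the state.
- manip.snapshot(name): name is "side" or "top"; returns the picture (384x512x3 uint8, red, green, blue); there is no depth.
- manip.camera_info(name): a dict with "fx", "fy", "cx", "cy" (pixels), "position" and "orientation" of the camera in the world. Camera axes: x right, y down, z forward; pixel columns grow to the right and rows downward; lengths in m; the calibration is good to about 2 mm. A picture is of the moment at which its call begins. camera_info takes no time and is no camera call.
A pose or a line that the arm cannot do raises manip.IKError and nothing moves.
- manip.job_done(): hands the job in; it is judged then, once.
The state is a dict: "t": time; "joint_pos": joint angles; "qvel": joint speeds; "tau": joint torques, N m; "tcp_pos": TCP position; "ee_rot": TCP orientation; "wrist_force": force on the tool from outside, world axes, zero at the start; "moment": the same for the moment, N m; "grip_width": opening from 0.0 (shut) to 1.0 (fully open); "gripper_force": force on a finger pad.
Only numpy, scipy, OpenCV 4.12 (cv2) and the standard library are available. Lean on these libraries where they do the work, as an engineer would, in place of code of your own. Each camera call takes 0.05 s, during which the arm holds its last target. There are 200 camera calls.

### The job

Lock the two-leaf tool chest. With the fingertips, push the upright thumb plate on the lid's round disc until the slot across the disc lines up with the locking bar, then push the bar by its upright tab through the slot and fully home into the keeper, and let go. Only push: do not pinch the plate or the tab, and leave the jar, the tin, the glue bottle and the hammer as they are.

Things in the scene. Friction and masses are not known exactly. Their poses are not given: they have to be found in the camera images.
- chest: Low wooden tool chest, 270 x 388 x 90 mm high, fixed to the bench, its lid in two leaves. Origin: centre of its underside on the bench; z up; the flat lid top is 90 mm above. All lock parts lie on the lid on the line chest x = 0, from the keeper at the -y end to the bar's tab at the +y end; the bar slides towards chest -y. Guide: steel bridge round the bar at chest y = 0 to +20 mm, 32 mm wide, 24 mm high. Keeper: the same, at chest y = -114 to -100 mm.
- disc (a joint): Turning angle of the disc (rad), positive anticlockwise seen from above, turning about the vertical through point disc_axis. 0: the slot is in line with the bar and the thumb plate stands on the chest -x side of the axis (direction chest -x); at +1.57 the plate stands on the chest -y (keeper) side. Starts between 0.45 and 1.6 and must be brought back to 0 (clockwise); stops at -0.4 and 2.0, so it can be pushed too far. A stiff pivot (0.05 N m): it stays where it is left.
- disc_axis (a point): On the disc's axis, at its top face, 20 mm above the lid, at chest x = 0, y = -50 mm. The disc is a steel disc of 84 mm diameter split by a straight slot 16 mm wide, 14 mm deep, right across its middle, on a thin plate of 88 mm. x axis: away from the thumb plate, turns with the disc; y axis: along the slot.
- plate_mid (a point): Centre of the upright thumb plate on the disc, 30 mm from the disc's axis, 38 mm above the lid. The plate stands on edge along the radius: 20 mm along the radius, 12 mm thick, reaching from 20 to 56 mm above the lid. Axes as disc_axis: x points to the disc's axis, y is square to the plate's faces. Its two 6 mm halves are disc_c3 (-y side) and disc_c4 (+y side). Pushing its -y face towards +y lowers the disc's angle.
- bar (a joint): How far the locking bar has slid (m) from fully back (0) to fully home in the keeper (0.130, a stop; the tab is then 1 mm from the guide). Starts between 0 and 0.015. Slides with about 1.5 N friction and stays where it is left. The nose meets the disc at 0.020, and passes freely only with the slot in line to within about 0.07 rad; a little beyond that its tapered nose centres the slot, further off it is blocked.
- bar_nose (a point): Tip of the bar's nose, 13 mm above the lid. The bar is steel, 153 mm long, 10 mm wide, 10 mm high (8 to 18 mm above the lid), its last 10 mm tapered. Axes as the chest: the bar runs from here to +y and slides to -y.
- tab_mid (a point): Centre of the bar's upright tab, 145 mm behind the nose, 32 mm above the lid. The tab is 40 mm wide (chest x), 12 mm thick (along the bar, y), from 10 to 54 mm above the lid. Its two 6 mm halves are bar_c2 (-y side) and bar_c3 (+y side). Axes as the chest: push its +y face towards -y.
- jar: Small amber jar, 42 mm diameter, 62 mm high, loose on the lid on its far side (chest +x). Origin: centre of its underside. Leave alone.
- tin: Small round metal tin, 48 mm diameter, 40 mm high, loose on the lid on its far side (chest +x); jar and tin may swap places. Origin: centre of its underside. Leave alone.
- glue: White glue bottle, 56 mm diameter, 150 mm high, standing on the bench beyond the chest's keeper end (-y). Origin: centre of its underside. Leave alone.
- hammer: Hammer, 260 mm long, 26 mm high, lying on the bench beyond the chest's other end (+y). Origin: middle of its length at bench level; x towards the head. Leave alone.

How it is judged:
On the way, in this order (a step that is already met when the one before it is completed fails the run):
1. the disc's slot is lined up with the bar (within 0.12 rad) (value of joint disc between -0.12 and 0.12 rad), for 0.1 s.
2. the bar is through the slot and home in the keeper (0.124 m or more) (all of step 1 and value of joint bar above 0.124 m), for 0.2 s.
At the end, for the whole second after the job is handed in: The bar rests fully home (slid at least 124 of its 130 mm) through the disc's slot (disc within 0.12 rad of lined up), and the jar, tin, glue bottle and hammer are within 12 mm of where they were, the first three upright (all of step 2 and velocity of joint bar between -0.005 and 0.005 m/s and distance of each of jar, tin, glue, hammer from where it was at the start of the episode below 0.012 m and angle between each of jar, tin, glue's own z axis and vertical below 0.2 rad); the robot touches nothing.
It fails at once if the thumb plate is pinched (pressed on both faces at once, over 2 N) (contact force between the fingers and disc_c3 above 2 N and contact force between the fingers and disc_c4 above 2 N).
It fails at once if the tab is pinched (pressed on both faces at once, over 2 N) (contact force between the fingers and bar_c2 above 2 N and contact force between the fingers and bar_c3 above 2 N).
It fails at once if the bar is forced past a disc that is not lined up (slid over 35 mm with the disc over 0.2 rad off) (value of joint bar above 0.035 m and not (value of joint disc between -0.2 and 0.2 rad)).
It fails at once if the jar, tin, glue bottle or hammer is moved by more than 12 mm, knocked or lifted (distance of any of jar, tin, glue, hammer from where it was at the start of the episode above 0.012 m).
It also fails if it takes over 51 s, if anything falls off the work surface, if the arm or the gripper's body presses on something with over 40 N, if the wrist force passes 120 N, or if a joint passes its speed limit or range.

## Working session

There is one attempt and no reset: what is moved stays moved. The work goes in short steps, each a Python script; the robot and the scene stay as the last script left them, time stands still between calls to the robot, and variables do not carry over. Pictures are saved under pics/ and viewed, at most 10 in all, crops included, and the job is handed in when it is done.

```bash
mkdir -p pics; ls
python3 - <<'E'
from rig import manip
import cv2
for n in("top","side"):
    cv2.imwrite(f"pics/{n}0.png",cv2.cvtColor(manip.snapshot(n),cv2.COLOR_RGB2BGR)); print(n,manip.camera_info(n))
s=manip.read_state();print(s["t"],s["tcp_pos"],s["ee_rot"])
E
```

```text
pics
top {'fx': 378.91645656972037, 'fy': 378.91645656972037, 'cx': 254.19072556049704, 'cy': 196.00670057710374, 'position': array([0.4391562 , 0.01898092, 1.1092272 ]), 'orientation': array([-0.05963823,  0.71223082, -0.69701431,  0.05780646])}
side {'fx': 429.70015397716656, 'fy': 429.70015397716656, 'cx': 262.2689171563954, 'cy': 192.1354813538652, 'position': array([ 0.10599846, -0.44412498,  0.91043309]), 'orientation': array([-0.30784431,  0.86774958, -0.36597951,  0.1352832 ])}
0.1 [0.24258359 0.54811777 0.23888706] [-2.81631271e-04  2.06891672e-01  9.78363490e-01 -7.99270886e-04]
```

View pics/top0.png

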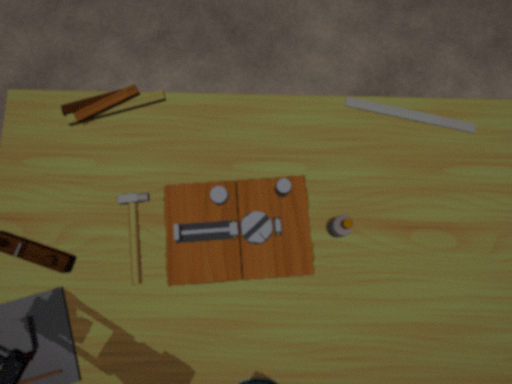

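View pics/side0.png

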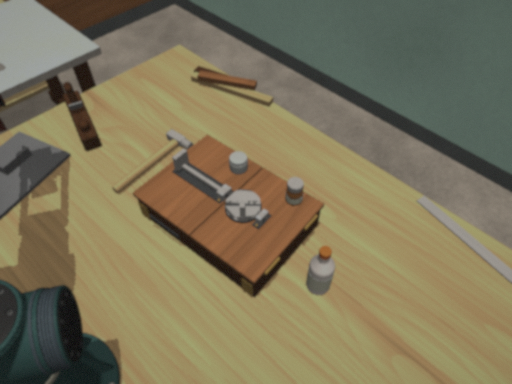

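The top view shows the chest at about (165–312, 178–284), with the disc at (256,227), the tab at (177,232) and the keeper at (279,226). The side view agrees. Next I'll measure the lid and enlarge the lock.

```bash
cat > h.py <<'E'
import numpy as np, cv2
from scipy.spatial.transform import Rotation as R
from rig import manip
def ray(n,px,z):
    c=manip.camera_info(n); q=c["orientation"]; r=R.from_quat([q[1],q[2],q[3],q[0]])
    px=np.atleast_2d(px).astype(float)
    d=r.apply(np.c_[(px[:,0]-c["cx"])/c["fx"],(px[:,1]-c["cy"])/c["fy"],np.ones(len(px))])
    return c["position"]+d*((z-c["position"][2])/d[:,2])[:,None]
def proj(n,P):
    c=manip.camera_info(n); q=c["orientation"]; r=R.from_quat([q[1],q[2],q[3],q[0]])
    p=r.inv().apply(np.atleast_2d(P)-c["position"])
    return np.c_[c["fx"]*p[:,0]/p[:,2]+c["cx"],c["fy"]*p[:,1]/p[:,2]+c["cy"]]
def crop(n,name,x0,y0,x1,y1,k):
    im=cv2.cvtColor(manip.snapshot(n),cv2.COLOR_RGB2BGR)
    a=cv2.resize(im[y0:y1,x0:x1],None,fx=k,fy=k,interpolation=cv2.INTER_CUBIC)
    cv2.imwrite(name,cv2.convertScaleAbs(a,alpha=1.4)); return im
E
python3 - <<'E'
from h import *
im=crop("top","pics/c1.png",165,175,315,285,5)
sd=crop("side","pics/c2.png",130,130,330,290,4)
hsv=cv2.cvtColor(im,cv2.COLOR_BGR2HSV)
print(hsv[270,200],hsv[300,200],hsv[230,200])
m=((hsv[...,0]<14)&(hsv[...,1]>110)).astype(np.uint8)
m[:, :155]=0; m[:170]=0; m[290:]=0; m[:,320:]=0
cs,_=cv2.findContours(m,cv2.RETR_EXTERNAL,cv2.CHAIN_APPROX_NONE)
pts=np.vstack([c[:,0] for c in cs if len(c)>60])
h=cv2.convexHull(pts)
w=ray("top",h[:,0],0.09)[:,:2].astype(np.float32)
print(cv2.minAreaRect(w), cv2.boxPoints(cv2.minAreaRect(h)))
E
```

```text
[ 13 191 116] [ 28 113 113] [103  21 110]
((0.5795378684997559, 0.08570047467947006), (0.3431159555912018, 0.17559462785720825), 88.18943786621094) [[165.88966 235.72623]
 [169.3256  171.5889 ]
 [295.51703 178.34915]
 [292.08105 242.48648]]
```

View pics/c1.png

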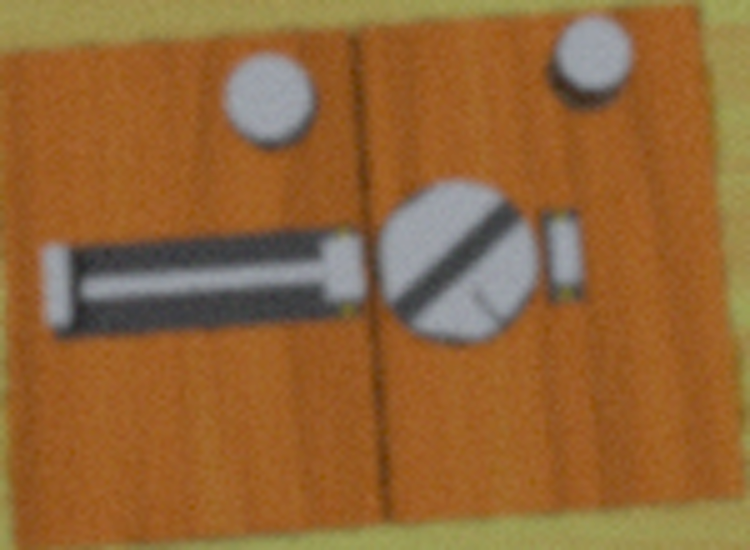

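View pics/c2.png

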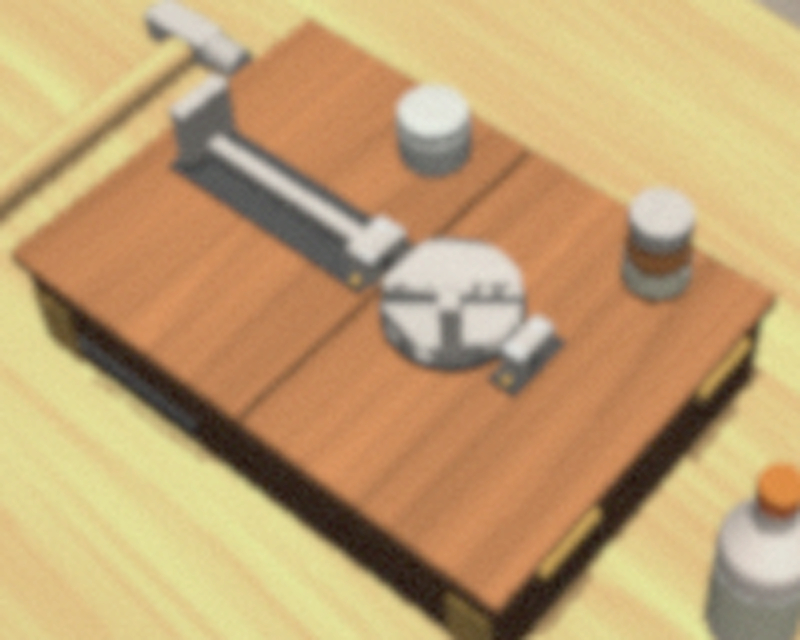

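The crops show the disc centre at crop (459,262), with its slot running (400,312)–(512,208). The plate is towards the lower right, on the -x/-y side. The tab top is at (57,285), the guide at (345,268) and the keeper at (565,254).

Run:
```python
from h import *
f=lambda x,y,z: ray("top",[[165+(x+.5)/5-.5,175+(y+.5)/5-.5]],z)[0]
g=lambda x,y,z: ray("side",[[130+(x+.5)/4-.5,130+(y+.5)/4-.5]],z)[0]
T={k:f(*v) for k,v in dict(tab=(57,285,.144),guide=(345,268,.114),disc=(459,262,.11),keep=(565,254,.114),s1=(400,312,.11),s2=(512,208,.11)).items()}
S={k:g(*v) for k,v in dict(disc=(452,295,.11),guide=(375,240,.114),keep=(530,340,.114),tab=(200,100,.144),
 c1=(15,255,.09),c2=(310,20,.09),c3=(775,300,.09),c4=(498,612,.09)).items()}
C=[f(*v,.09) for v in [(2,50),(698,5),(748,497),(15,545)]]
for k,v in T.items(): print(k,v.round(4),S.get(k))
C=np.array(C);print(C.round(4),C.mean(0));c=np.array([S[k] for k in("c1","c2","c3","c4")]);print(c,c.mean(0))
a=T["guide"]-T["keep"]; yaw=np.arctan2(-a[0],a[1]); print("yaw locks",yaw,"tab-keep",np.arctan2(*( (T["tab"]-T["keep"])[:2]*[-1,1])),
 "edges",[np.arctan2(-d[0],d[1]) for d in (C[0]-C[1],C[3]-C[2])],"len",np.linalg.norm(a))
s=T["s1"]-T["s2"]; print("slot world ang from +y",np.arctan2(-s[0],s[1]))
print("dists disc-guide,disc-keep,tab-disc",[np.linalg.norm((T["disc"]-T[k])[:2]) for k in("guide","keep","tab")])
```

```text
tab [0.5051 0.2201 0.144 ] [0.50445209 0.2163309  0.144     ]
guide [0.5193 0.0756 0.114 ] [0.51958072 0.07591254 0.114     ]
disc [0.5241 0.0158 0.11  ] [0.52489229 0.01526457 0.11      ]
keep [ 0.5291 -0.0398  0.114 ] [ 0.53134747 -0.04237469  0.114     ]
s1 [0.4971 0.0462 0.11  ] None
s2 [ 0.5533 -0.0117  0.11  ] None
[[ 0.6366  0.2687  0.09  ]
 [ 0.6701 -0.1129  0.09  ]
 [ 0.4052 -0.1392  0.09  ]
 [ 0.3721  0.2458  0.09  ]] [0.52098685 0.06560466 0.09      ]
[[ 0.36934377  0.24000659  0.09      ]
 [ 0.63454091  0.26903947  0.09      ]
 [ 0.66923711 -0.11498288  0.09      ]
 [ 0.40501706 -0.14159677  0.09      ]] [0.51953471 0.0631166  0.09      ]
yaw locks 0.08516319933037271 tab-keep 0.09235738242489604 edges [np.float64(0.08745708938566549), np.float64(0.08568514072618888)] len 0.11584355051370439
slot world ang from +y 0.7698929807103471
dists disc-guide,disc-keep,tab-disc [np.float64(0.059995331229670795), np.float64(0.0558499944153187), np.float64(0.2051808080551152)]
```

Two views agree: the axis is at (0.524, 0.0155), the yaw is 0.087, the disc angle is about 0.68 and the bar is about 2 mm from fully back. The distances match the given sizes. Now the disc: shut the fingers, come down on the keeper side of the plate and sweep along the arc, stopping a little short.

```bash
cat >> h.py <<'E'
YAW=0.0870; AX=np.array([0.5243,0.0155])
def rot(a): return np.array([[np.cos(a),-np.sin(a)],[np.sin(a),np.cos(a)]])
def chest(x,y): return AX+rot(YAW)@np.array([x,y+.05])   # chest coords -> world xy
def quat(psi,sgn):   # tool down, tool x along sgn*(world +y turned by psi)
    x=sgn*np.array([-np.sin(psi),np.cos(psi),0]); z=np.array([0,0,-1.])
    q=R.from_matrix(np.c_[x,np.cross(z,x),z]).as_quat(); return np.array([q[3],*q[:3]])
def dpose(a,gap,z):  # fingertips off the plate's -y face by gap, disc at angle a
    return np.r_[AX+rot(YAW+a)@np.array([-.030,-.016-gap]),z]
def st(msg=""):
    s=manip.read_state(); print(msg,round(s["t"],2),np.round(s["tcp_pos"],4),np.round(s["wrist_force"],1)); return s
E
python3 - <<'E'
from h import *
A=.68
for sg in (1,-1): print(sg,[np.round(manip.inverse_kinematics(dpose(a,.012,z),quat(YAW+a,sg)),2) for a,z in((A,.24),(A,.138),(0,.138))])
E
```

```text
1 [array([-0.18,  0.25,  1.67, -0.  ,  1.22, -0.95]), array([-0.18,  0.37,  1.79, -0.  ,  0.98, -0.95]), array([-0.17,  0.34,  1.85, -0.  ,  0.96, -0.26])]
-1 [array([-0.18,  0.25,  1.67, -0.  ,  1.22,  2.19]), array([-0.18,  0.37,  1.79, -0.  ,  0.98,  2.19]), array([-0.17,  0.34,  1.85, -0.  ,  0.96,  2.89])]
```

Run:
```python
from h import *
A=.68
manip.grip(0.0)
manip.move_ptp(dpose(A,.012,.24),quat(YAW+A,1)); st("above")
manip.move_l(dpose(A,.012,.138),speed=.1); s=st("down")
if np.linalg.norm(s["wrist_force"])>8: raise SystemExit("touch")
manip.move_l(dpose(A,.0,.138),speed=.04); st("contact")
for a in np.linspace(A,.06,7)[1:]:
    manip.move_l(dpose(a,0,.138),quat(YAW+a,1),speed=.05); st(f"{a:.2f}")
a=.06
manip.move_l(dpose(a,.01,.138),speed=.06); manip.move_l(dpose(a,.01,.24),speed=.15); 
manip.move_ptp(np.r_[chest(0,.19),.24],quat(YAW,1)); st("up")
crop("top","pics/c3.png",165,175,315,285,5)
```

```text
above 3.82 [ 0.5222 -0.0247  0.24  ] [ 0.4 -0.2  0.4]
down 4.98 [ 0.5226 -0.0255  0.1386] [-0.4 -0.5 -0.6]
contact 5.43 [ 0.5137 -0.0167  0.1383] [ 0.8 -1.2  0.6]
0.58 5.68 [ 0.511  -0.0157  0.1382] [ 1.2 -1.9  1.1]
0.47 5.93 [ 0.5078 -0.014   0.1382] [ 1.5 -1.5  2.1]
0.37 6.18 [ 0.5047 -0.012   0.1381] [ 1.  -1.7  2.4]
0.27 6.43 [ 0.5018 -0.0098  0.138 ] [ 1.3 -1.9  1.2]
0.16 6.68 [ 0.4991 -0.0073  0.138 ] [ 1.3 -1.7  2. ]
0.06 6.93 [ 0.4968 -0.0046  0.1379] [ 1.3 -1.5  1.4]
up 9.13 [0.5033 0.2536 0.2395] [-0.8  0.4 -0. ]
```

View pics/c3.png

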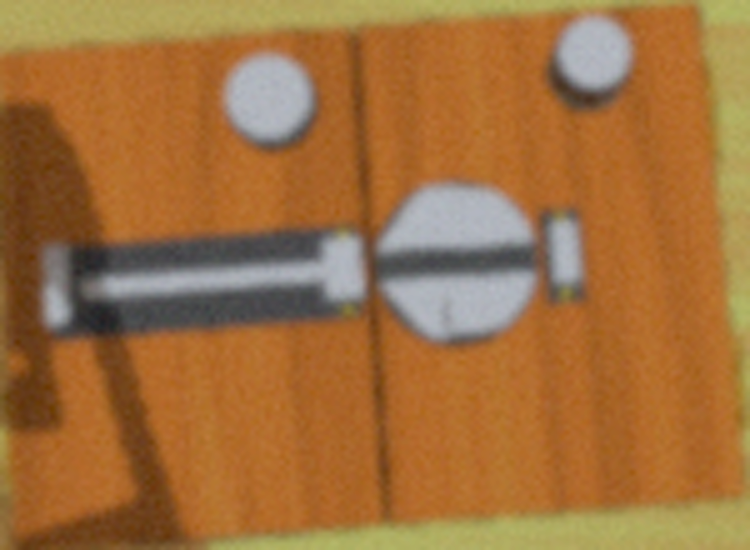

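The slot now runs (378,265)–(533,256), close to the bar's line. I'll measure its angle by its dark pixels.

Run:
```python
from h import *
im=manip.snapshot("top"); g=cv2.cvtColor(im,cv2.COLOR_RGB2GRAY).astype(float)
c=proj("top",[*AX,.11])[0]; yy,xx=np.mgrid[:384,:512]
w=ray("top",np.c_[xx.ravel(),yy.ravel()],.11)[:,:2]-AX
r=np.hypot(*w.T).reshape(g.shape); u=(w@rot(YAW)); 
X,Y=[u[:,i].reshape(g.shape) for i in(0,1)]
m=(r<.037)&(abs(X)<.018); hi=np.percentile(g[r<.037],80)
wt=np.clip(hi-g-15,0,None)*m
for lo,hi_ in((-.035,-.02),(-.02,0),(0,.02),(.02,.035)):
    k=(Y>=lo)&(Y<hi_); print(lo,(wt*k*X).sum()/(wt*k).sum())
p=np.polyfit(Y[wt>0],X[wt>0],1,w=np.sqrt(wt[wt>0])); print("disc angle ~",-np.arctan(p[0]),"offset",p[1])
```

```text
-0.035 0.0005847924287024637
-0.02 -0.0004101508396458517
0 0.0007557112521109657
0.02 0.000543532625857425
disc angle ~ -0.011222492646541888 offset 0.00031453553675771993
```

The disc is aligned to about 0.01 rad. Now push the bar by its tab, watching the force.

Run:
```python
from h import *
q=quat(YAW,1); z=.138
manip.move_l(np.r_[chest(0,.19),z],q,speed=.1); st("down")
d=rot(YAW)@np.array([0,1.])
y=.19; base=manip.read_state()["wrist_force"][:2]@d
for step,end in ((.010,.055),(.0015,.036)):
    while y>end+1e-6:
        y-=step; manip.move_l(np.r_[chest(0,y),z],q,speed=.05)
        f=manip.read_state()["wrist_force"][:2]@d-base
        if step<.005 or f>5: print(round(y,4),round(f,1))
        if f>12: break
    if f>12: break
s=st("end"); print("chest y of tool", (rot(YAW).T@(s["tcp_pos"][:2]-AX))[1]-.05)
manip.move_l(np.r_[chest(0,y+.03),z],q,speed=.08); manip.move_l(np.r_[chest(0,y+.03),.25],q,speed=.15)
manip.move_ptp(np.r_[chest(0,.24),.26],q); st("away")
crop("top","pics/c4.png",165,175,315,285,5)
```

```text
down 10.4 [0.504  0.2548 0.1386] [ 0.7 -0.   0.7]
0.0485 0.5
0.047 1.7
0.0455 1.7
0.044 3.1
0.0425 9.5
0.041 15.4
end 16.8 [0.5162 0.1092 0.1381] [-1.3 15.2  0.6]
chest y of tool 0.044004908616163727
away 18.94 [0.4987 0.3035 0.2591] [-0.2 -0.2 -0.2]
```

View pics/c4.png

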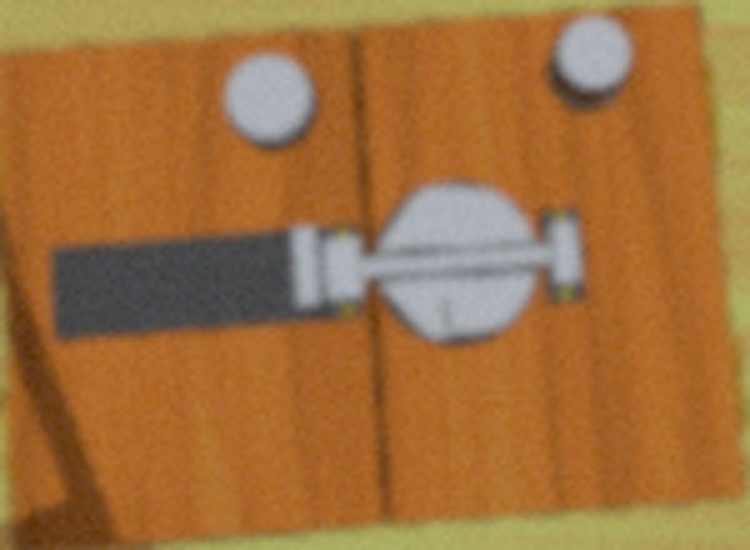

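The picture shows the bar through the slot and in the keeper, with the tab at crop (305,267) against the guide and the jar and tin unmoved. I'll check the tab's position by ray before handing in.

Run:
```python
from h import *
f=lambda x,y,z: ray("top",[[165+(x+.5)/5-.5,175+(y+.5)/5-.5]],z)[0][:2]
for x,y,z in((305,267,.144),(291,267,.144),(319,267,.144),(328,268,.114),(362,266,.114),(57,285,.144)): print(x,(rot(YAW).T@(f(x,y,z)-AX))[1]-.05)
```

```text
305 0.029112926880055928
291 0.03622982945123028
319 0.021996107843814644
328 0.0192076236927734
362 0.0013280752004598967
57 0.15548176383687912
```

The tab centre is at chest y of about 29 mm, where home is 27 mm and the limit is 33 mm. The firm stop in force was at the expected place too, so I'm handing in.

```bash
python3 -c "
from rig import manip
print(manip.job_done())"
```

```text
the job is handed in; nothing more can be done
None
```

The chest is locked and the job is handed in; the judge returned no verdict. The slot is lined up (about 0.01 rad off), the bar is home in the keeper (about 128 mm of its 130 mm by camera), the arm is clear, and the jar and tin show no movement; I did not re-measure the glue bottle or the hammer.

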